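Clamp the mounted printing block in the screw press

ROBOT

A 6-joint arm with a two-finger parallel gripper is mounted at the origin on the work surface. World frame = base frame: x ahead of the robot, y to its left, z up, the work surface at z = 0. Lengths are in m, angles in rad, forces in N, time in s.
With the tool pointing down it reaches from about 0.325 to 0.75 m from the base axis. Payload 7.6 kg.
Tool frame: the origin (TCP) lies between the finger pads; the fingertips stand 14 mm ahead of it and the grasp point (between the pads) lies 5 mm behind it; z points along the fingers, y is the line along which they close (so a half turn about z gives the same grasp; the last joint's range is limited). The gripper opens to 85 mm and grips with 20 to 120 N. Pads are 22 mm wide; open, the fingers measure 114 mm over their backs; the gripper's body (76 mm by 85 mm) begins 54 mm behind the grasp point. The pads swing forward as they close: fully open they stand 13 mm farther back than shut.
Start: joints at [1.241, 0.052, 1.401, -0, 1.689, -0.07], TCP at [0.135, 0.507, 0.245] pointing down, gripper open.
Joint ranges: [-2.9, 2.9], [-0.91, 2.17], [0.12, 2.37], [-1.06, 4.2], [0.26, 2.73], [-2.93, 2.93]. Speed limits (rad/s): [2.57, 2.57, 3.01, 3.14, 3.14, 3.14].

INTERFACE

Orientations are given as a unit quaternion [x, y, z, w].
In Python, from plant import arm gives the robot as it stands.
- The arm moves only by the tool play_rows, never from a script. Its argument "steps" is a list of rows, each an object with "xyz": the shift along the tool's x, y, z in m, a list of three; "rotation": the turn, a rotation vector about the tool's x, y, z in rad, a list of three. A call has 1 to 10 rows; each row shifts and turns the commanded pose from where the row before left it, along the tool's axes as they then stand; what a row does not reach is not made up. A row lasts 1/10 s, in which the tool goes at most 50 mm and 8.59 degrees, less where a joint would pass 70% of its speed; a pose out of reach is approached as far as the arm can. A call with a gripper value outside its range is refused whole. "hand" is the closure, from -1 (fully open) to 1 (shut), set as the call begins (left out, the last holds). The fingers move at their own pace and stop on an object; "newtons" is the grip in N (left out, the last holds). Time passes only in rows, so rows that do not move let the fingers close. It gives the time, the measured TCP pose, the force, the opening and the grip force at its end, in the units of the state.
- arm.read_state(): the state, without advancing time (a new reading comes with each control period).
- arm.read_camera(name): name is "scene" or "top" or "wrist"; returns a dict with "image" (400x640x3 uint8, red, green, blue), "K" (3x3 intrinsics, pixels), "xyz" and "rotation" of the camera in the world; the wrist camera has in their place "tool_from_camera" (4x4, takes a point from camera to tool coordinates, whose origin is the TCP and whose axes are the flange's). Camera axes: x right, y down, z forward; pixel columns grow to the right and rows downward; lengths in m; the calibration is good to about 2 mm. A picture is of the moment at which its call begins: read the wrist's pose just before it. There is no depth.
- arm.sign_off(): hands the job in; it is judged then, once.
Trained networks look in the newest picture that a camera, given by its name, has taken for a name from the list of things; names that differ only in an ending like _2 or _b are one class to them, and where a whole thing is asked for, a point or a joint stands for the part that bears it (a point fixed in the world has none). Each returns a list of dicts, best first, with "conf" (0 to 1); they miss things now and then, are a little off and sometimes report something else, mostly with a low value. They report only what shows in the picture. A call takes as long as a camera call. They do not tell look-alikes from the thing itself.
- arm.spot_in(query, camera): "extent" ([left, top, right, bottom] in pixels, round what is visible of it).
The state is a dict: "clock": time; "q": joint angles; "dq": joint speeds; "joint_efforts": joint torques, N m; "ee_pos": TCP position; "orientation": TCP orientation; "ft_force": force on the tool from outside, world axes, zero at the start; "moment": the same for the moment, N m; "finger_gap": finger opening in m; "grasp_force": force on a finger pad.
Only numpy, scipy, OpenCV 4.12 (cv2) and the standard library are available. Lean on these libraries where they do the work, as an engineer would, in place of code of your own. Each camera call takes 0.05 s, during which the arm holds its last target. There are 200 camera calls.

TASK

The carved lino on the long aluminium printing block has just been glued: lay the block, lino side down as it is, on the packing board of the small screw press, slide it squarely home against the back stop so that it is centred under the screw, then tighten the hand knob clockwise until you feel the foot bite, give it one eighth of a turn more, and let go. Do not force the screw further, or the lino is crushed, and leave everything else on the table where it is.

Things in the scene. Friction and masses are not known exactly. Their poses are not given: they have to be found in the camera images.
- block: The long printing block: a plain aluminium rectangle 140 x 56 x 26 mm (its x, y, z) with a 4 mm dark grey lino sheet as its underside, about 0.5 kg. Origin: centre of its underside; x runs along its length, z up. It is the largest of three printing blocks lying flat on the table, which may change places. Either end may go in first.
- press: Small bench screw press, fixed to the table. Wooden base board 250 x 190 mm, 24 mm high (x from -140 to +110 mm of the origin). Origin: at table height straight below the screw's axis; z up, x points from the open front (towards the robot) to the back stop. A flat 54 mm round foot on the screw hangs over the packing board.
- packing: Plywood packing board lying fixed on the press base, 190 x 96 mm (x from -122 to +68 mm of the press origin, y from -48 to +48). Its top, on which the block goes, is 10 to 14 mm above the base, so 34 to 38 mm above the table; this differs from start to start. Origin: under it, 14 mm below its top, straight below the screw's axis; axes as the press.
- press_stop (a point): Middle of the front face of the back stop, 70 mm behind the screw's axis and 50 mm above the table. The stop is a steel bar 120 mm wide, its top 58 mm above the table. With its end against it, the 140 mm block is centred lengthwise under the screw, and 70 mm of it stick out in front of the axis.
- press_crosshead (a point): Middle of the top of the painted crosshead bar, on the screw's axis, 126 mm above the table. The bar is 34 mm deep (along press x), 168 mm wide and 26 mm high, so there are 100 mm from the table to its underside. It stands on two 16 mm round steel columns at y = -66 and +66 mm of the press.
- spindle: The press's upright steel screw with the knob at its top and the 54 mm foot at its lower end. Origin: on the screw's axis at the underside of the knob, about 150 mm above the table at the start; z up. It turns with the knob, and each full clockwise turn (seen from above) lowers it by 10 mm.
- knob: Black fluted round hand knob on top of the screw, 41 mm across and 24 mm high, above the crosshead. Origin: on the screw's axis, 4 mm below the gripping surface; z up. Clockwise from above tightens; knob, screw and foot go down together. Its rubber body gives a little on the screw, 0.25 rad per N m.
- knob_grip (a point): Point on the knob's axis, the middle of its 24 mm high gripping surface. The screw must turn 1.2 to 3.6 rad from the start before the foot meets the block: how far is unknown and must be felt. Free, it turns with about 0.1 N m; from the bite on the torque climbs by about 0.8 N m per rad. The screw stays where it is left.
- border_block: Bystander: narrow aluminium printing block, 100 x 30 x 20 mm. Origin: centre of its underside.
- round_block: Bystander: round aluminium printing block, 60 mm across, 23 mm high. Origin: centre of its underside.
- felting_disc: Bystander: turned wooden felting disc with a knob, 100 mm across, 50 mm high. Origin: centre of its underside.
- glass_bowl: Bystander: glass bowl, 140 mm across, 65 mm high. Origin: centre of its underside.
- rinse_bottle: Bystander: clear bottle, 62 mm across, 190 mm high. Origin: centre of its underside.
- glue_jar: Bystander: white jar, 68 mm across, 85 mm high. Origin: centre of its underside.
- brayer: Bystander: rubber roller with a wooden handle, about 170 mm long, 32 mm high, lying flat. Origin: at table height under its middle.
Things that resemble listed ones, but are neither listed nor needed, are in the scene too. Leave any green or orange look-alike of the block alone.

How it is judged:
By the outcome, as a careful person would: the job done as asked, in the order asked, and still so for the second after the job is handed in, with the robot touching nothing.
It also fails if it takes over 72 s, if anything falls off the work surface, if the arm or the gripper's body presses on something with over 40 N, if the wrist force passes 120 N, or if a joint passes its speed limit or range.

## Working session

There is one attempt and no reset: what is moved stays moved. The work goes in short steps, Python scripts to look and compute and a tool call to move; the robot and the scene stay as the last step left them, time stands still between calls to the robot, and variables do not carry over. Pictures are saved under pics/ and viewed, at most 14 in all, crops included, and the job is handed in when it is done.

Besides the shell and the picture viewer there is one more tool, called after "Emit:" as name(argument=value, ...) on one line, values as JSON. play_rows: Moves the arm, as the interface text tells. Its arguments: {"type":"object","properties":{"steps":{"type":"array","items":{"type":"object","properties":{"xyz":{"type":"array","items":{"type":"number"}},"rotation":{"type":"array","items":{"type":"number"}}}}},"hand":{"type":"number"},"newtons":{"type":"number"}},"required":["steps"]}

```bash
mkdir -p pics; ls
python3 - <<'E'
from plant import arm
import cv2,numpy as np
s=arm.read_state()
print({k:np.round(v,4).tolist() for k,v in s.items()})
for c in("scene","top"):
    d=arm.read_camera(c); cv2.imwrite(f"pics/{c}0.png",d["image"][...,::-1])
    print(c,np.round(d["K"],1).tolist(),np.round(d["xyz"],4).tolist(),np.round(d["rotation"],4).tolist())
    for q in("block","press","packing","press_crosshead","knob","border_block","rinse_bottle","glue_jar"):
        print(q,[(np.round(r["extent"]).tolist(),round(r["conf"],2)) for r in arm.spot_in(q,c)[:4]])
E
```

```text
pics
{'clock': 0.0, 'q': [1.2407, 0.0528, 1.4018, -0.0, 1.6886, -0.0703], 'dq': [-0.0026, 0.0001, 0.0001, 0.0012, 0.0015, -0.0001], 'joint_efforts': [-0.0005, -38.167, -36.0187, -0.0001, 0.0061, -0.0], 'ee_pos': [0.1348, 0.5071, 0.2445], 'orientation': [0.1295, 0.9916, -0.0008, -0.0001], 'ft_force': [-0.6381, -0.4724, 0.2522], 'moment': [-0.0139, -0.0316, 0.0172], 'grasp_force': 0.0, 'finger_gap': 0.0855}
scene [[447.0, 0.0, 325.0], [0.0, 447.0, 193.9], [0.0, 0.0, 1.0]] [0.8923, -0.6562, 1.3543] [0.9398, 0.2227, -0.0662, -0.2506]
block [([211.0, 211.0, 239.0, 257.0], 0.95), ([262.0, 162.0, 297.0, 190.0], 0.79), ([281.0, 204.0, 318.0, 240.0], 0.69)]
press [([321.0, 122.0, 399.0, 195.0], 0.73), ([179.0, 294.0, 235.0, 316.0], 0.72), ([265.0, 272.0, 287.0, 292.0], 0.49)]
packing [([332.0, 144.0, 390.0, 180.0], 0.97)]
press_crosshead [([320.0, 127.0, 402.0, 192.0], 0.78), ([280.0, 203.0, 320.0, 240.0], 0.22)]
knob [([365.0, 132.0, 374.0, 148.0], 0.58)]
border_block [([308.0, 253.0, 340.0, 274.0], 0.83)]
rinse_bottle [([366.0, 245.0, 391.0, 280.0], 0.6)]
glue_jar [([322.0, 85.0, 340.0, 112.0], 0.56)]
top [[373.2, 0.0, 311.8], [0.0, 373.2, 193.6], [0.0, 0.0, 1.0]] [0.4881, -0.0191, 1.3523] [-0.6969, 0.717, -0.0126, 0.0092]
block [([322.0, 180.0, 349.0, 222.0], 0.79), ([279.0, 232.0, 321.0, 267.0], 0.76), ([362.0, 236.0, 392.0, 276.0], 0.63)]
press [([214.0, 138.0, 284.0, 221.0], 0.87)]
packing [([228.0, 158.0, 267.0, 215.0], 0.88)]
press_crosshead [([216.0, 141.0, 281.0, 219.0], 0.93), ([401.0, 126.0, 441.0, 165.0], 0.37)]
knob [([229.0, 165.0, 243.0, 177.0], 0.67)]
border_block [([352.0, 146.0, 362.0, 178.0], 0.6)]
rinse_bottle [([333.0, 103.0, 356.0, 130.0], 0.64)]
glue_jar [([176.0, 235.0, 202.0, 259.0], 0.91), ([386.0, 185.0, 408.0, 194.0], 0.73)]
```

Run:
```python
import cv2
i=cv2.imread("pics/top0.png")[85:300,160:460]
cv2.imwrite("pics/top0c.png",cv2.resize(i,None,fx=2.6,fy=2.6,interpolation=cv2.INTER_CUBIC))
i=cv2.imread("pics/scene0.png")[70:330,170:420]
cv2.imwrite("pics/scene0c.png",cv2.resize(i,None,fx=2.3,fy=2.3,interpolation=cv2.INTER_CUBIC))
```

```text
(no output)
```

View pics/top0c.png

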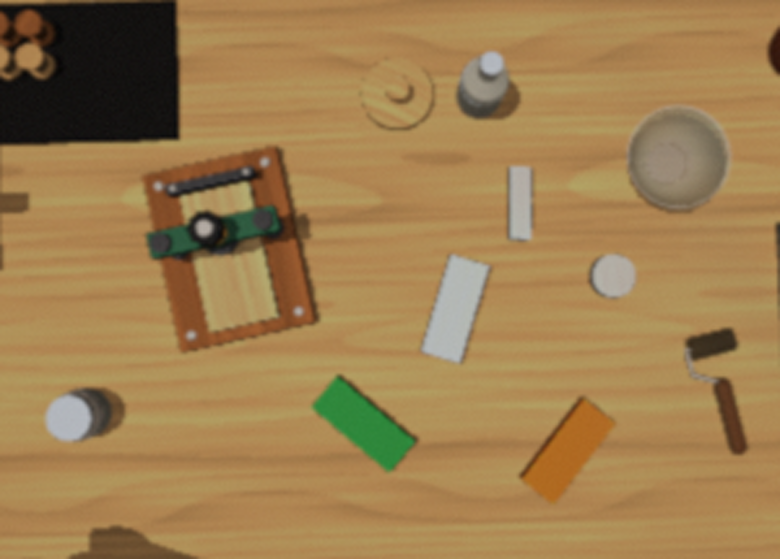

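View pics/scene0c.png

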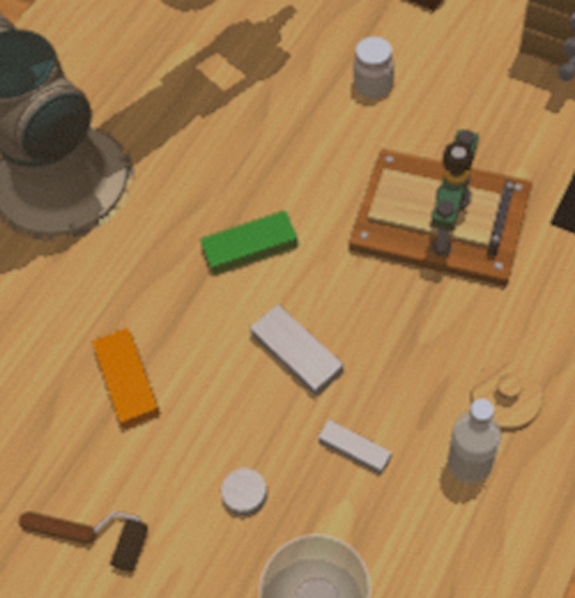

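The top view shows the grey block at about (335,203), the press at (248,180) with its stop towards image top, and the green and orange look-alikes nearer the robot. I'll fit outlines next.

```bash
cat > h.py <<'E'
import numpy as np,cv2
from scipy.spatial.transform import Rotation as R
from plant import arm
def cam(name,s=None):
    if name=="wrist": s=arm.read_state()
    d=arm.read_camera(name)
    if name=="wrist":
        T=np.eye(4);T[:3,:3]=R.from_quat(s["orientation"]).as_matrix();T[:3,3]=s["ee_pos"];T=T@np.array(d["tool_from_camera"])
        d["p"],d["R"]=T[:3,3],T[:3,:3]
    else: d["p"]=np.array(d["xyz"]);d["R"]=R.from_quat(d["rotation"]).as_matrix()
    return d
def pix2w(d,uv,z):
    uv=np.atleast_2d(uv).astype(float);K=np.array(d["K"])
    r=np.c_[(uv-K[:2,2])/[K[0,0],K[1,1]],np.ones(len(uv))]@d["R"].T
    return d["p"]+r*((z-d["p"][2])/r[:,2])[:,None]
def w2pix(d,P):
    q=(np.atleast_2d(P)-d["p"])@d["R"]; q=q@np.array(d["K"]).T
    return q[:,:2]/q[:,2:]
def rect(mask,d,z,near):
    n,l,st,c=cv2.connectedComponentsWithStats(mask.astype(np.uint8))
    k=1+np.argmin(np.hypot(*(c[1:]-near).T)+1e3*(st[1:,4]<100))
    ct=max(cv2.findContours((l==k).astype(np.uint8),0,1)[0],key=cv2.contourArea)[:,0]
    P=pix2w(d,ct,z)[:,:2]
    (cx,cy),(w,h),a=cv2.minAreaRect((P*1000).astype(np.float32))
    if w<h: w,h,a=h,w,a+90
    return np.array([cx,cy]),(w,h),a
E
python3 - <<'E'
from h import *
for n,nb,npr in(("top",(335,203),(248,180)),("scene",(299,222),(360,160))):
    d=cam(n); hsv=cv2.cvtColor(d["image"],cv2.COLOR_RGB2HSV); H,S,V=cv2.split(hsv)
    print(n,"block",rect((S<50)&(V>120),d,.028,nb))
    m=(H<12)&(S>110)&(V>50)
    m=cv2.morphologyEx(m.astype(np.uint8),cv2.MORPH_CLOSE,np.ones((5,5)))
    print("base",rect(m,d,.024,npr))
    for p in [nb,npr,(240,215) if n=="top" else (395,150)]: print(p,hsv[p[1],p[0]])
    g=(H>60)&(H<100)&(S>70)
    print("green",rect(g,d,.126,(242,174) if n=="top" else (366,158)))
E
```

```text
top block (array([ 492.18597412, -106.56299591]), (139.08209228515625, 56.75870132446289), 161.2937240600586)
base (array([893.71508789, 491.53686523]), (56.31611251831055, 49.823143005371094), 52.29344940185547)
(335, 203) [ 68   6 184]
(248, 180) [ 0  6 42]
(240, 215) [ 12 178 143]
green (array([605.02032471, 154.58370972]), (69.93939971923828, 32.233333587646484), 100.95951652526855)
scene block (array([ 497.17547607, -109.43681335]), (138.52589416503906, 55.28887939453125), 161.23170471191406)
base (array([278.44812012, 687.56347656]), (249.02554321289062, 191.9273681640625), 176.29782104492188)
(299, 222) [  6  20 189]
(360, 160) [16 37 76]
(395, 150) [  9  45 157]
green (array([611.78295898, 165.63731384]), (30.115354537963867, 20.347177505493164), 170.92796325683594)
```

Run:
```python
from h import *
for n,box in(("top",(205,130,295,230)),("scene",(310,120,410,205))):
    d=cam(n); hsv=cv2.cvtColor(d["image"],cv2.COLOR_RGB2HSV); H,S,V=cv2.split(hsv)
    x0,y0,x1,y1=box
    if n=="top": print([tuple(hsv[p[1],p[0]]) for p in [(232,200),(280,190),(225,160),(250,200),(300,220),(300,150)]])
    else: print([tuple(hsv[p[1],p[0]]) for p in [(355,182),(345,140),(350,150),(300,150)]])
    R_,G,B=[d["image"][...,i].astype(int) for i in range(3)]
    m=(R_>1.7*G)&(R_>60)
    k=np.zeros_like(m);k[y0:y1,x0:x1]=1;m&=k
    pts=np.argwhere(m)[:,::-1]
    hull=cv2.convexHull(pts.astype(np.int32))[:,0]
    P=pix2w(d,hull,.024)[:,:2]
    print(n,m.sum(),cv2.minAreaRect((P*1000).astype(np.float32)))
    g=(H>60)&(H<100)&(S>60)&k
    g=g.astype(np.uint8);pts=np.argwhere(g)[:,::-1];P=pix2w(d,cv2.convexHull(pts.astype(np.int32))[:,0],.126)[:,:2]
    print("green",cv2.minAreaRect((P*1000).astype(np.float32)))
    print("bolts/knob", [ (q,[np.round(r["extent"],1).tolist() for r in arm.spot_in(q,n)[:1]]) for q in("knob","knob_grip","packing")])
```

```text
[(np.uint8(12), np.uint8(179), np.uint8(131)), (np.uint8(17), np.uint8(135), np.uint8(176)), (np.uint8(11), np.uint8(151), np.uint8(76)), (np.uint8(19), np.uint8(117), np.uint8(178)), (np.uint8(16), np.uint8(139), np.uint8(173)), (np.uint8(17), np.uint8(136), np.uint8(176))]
top 960 ((582.6809692382812, 199.30917358398438), (240.82347106933594, 183.5175323486328), 10.898248672485352)
green ((596.1795043945312, 200.29104614257812), (32.53041076660156, 163.07164001464844), 10.785460472106934)
bolts/knob [('knob', [[229.6, 164.4, 245.4, 178.5]]), ('knob_grip', [[231.4, 167.8, 247.1, 178.6]]), ('packing', [])]
[(np.uint8(14), np.uint8(178), np.uint8(102)), (np.uint8(14), np.uint8(187), np.uint8(138)), (np.uint8(17), np.uint8(123), np.uint8(188)), (np.uint8(20), np.uint8(123), np.uint8(188))]
scene 1 ((692.5508422851562, 294.2201232910156), (0.0, 0.0), 0.0)
green ((613.9463500976562, 149.75904846191406), (29.382274627685547, 50.5257453918457), 14.290572166442871)
bolts/knob [('knob', [[363.2, 130.4, 373.9, 149.3]]), ('knob_grip', [[359.4, 129.8, 372.2, 149.2]]), ('packing', [[331.3, 142.5, 389.2, 177.8]])]
```

Emit:
play_rows(steps=[{"xyz":[-0.0284,-0.0329,0]},{"xyz":[-0.0284,-0.0329,0]},{"xyz":[-0.0284,-0.0329,0]},{"xyz":[-0.0284,-0.0329,0]},{"xyz":[-0.0284,-0.0329,0]},{"xyz":[-0.0284,-0.0329,0]},{"xyz":[-0.0284,-0.0329,0]},{"xyz":[-0.0284,-0.0329,0]},{"xyz":[-0.0284,-0.0329,0]},{"xyz":[-0.0284,-0.0329,0]}], hand=-1, newtons=100)

```text
invalid input
```

Emit:
play_rows(steps=[{"xyz":[-0.0284,-0.0329,0]},{"xyz":[-0.0284,-0.0329,0]},{"xyz":[-0.0284,-0.0329,0]},{"xyz":[-0.0284,-0.0329,0]},{"xyz":[-0.0284,-0.0329,0]},{"xyz":[0,0,0],"rotation":[0,0,0.07]},{"xyz":[0,0,0]},{"xyz":[0,0,0]}])

```text
invalid input
```

```bash
cat >> h.py <<'E'
def goto(target,toolx_deg=None):
    """shift in present tool axes to reach TCP target; turn about tool z to bring tool x to heading"""
    s=arm.read_state();M=R.from_quat(s["orientation"]).as_matrix()
    print("t",round(s["clock"],2),"tcp",np.round(s["ee_pos"],4),"shift tool",np.round(M.T@(np.array(target)-s["ee_pos"]),4),"x head",round(np.degrees(np.arctan2(M[1,0],M[0,0])),2),"z",np.round(M[:,2],3))
    return s,M
E
python3 - <<'E'
from h import *
d=cam("wrist"); cv2.imwrite("pics/w1.png",d["image"][...,::-1])
print(np.round(d["tool_from_camera"],3).tolist())
print(w2pix(d,[.495,-.108,.03]))
H,S,V=cv2.split(cv2.cvtColor(d["image"],cv2.COLOR_RGB2HSV))
for z in(.026,.03):
  print(rect((S<60)&(V>110),d,z,w2pix(d,[.495,-.108,.03])[0]))
goto([.495,-.108,.2])
E
```

```text
[[0.001, -0.954, -0.298, 0.076], [1.0, 0.001, -0.0, 0.001], [0.001, -0.298, 0.954, -0.128], [0.0, 0.0, 0.0, 1.0]]
[[ 19.76983977 471.94952165]]
(array([364.12539673, 408.05944824]), (57.26157760620117, 18.735177993774414), 67.07859802246094)
(array([360.64257812, 409.43725586]), (56.602962493896484, 18.51970100402832), 67.07860565185547)
t 1.45 tcp [0.1349 0.5074 0.2453] shift tool [-0.5062 -0.5023  0.0453] x head 165.11 z [ 0.  0. -1.]
```

View pics/w1.png

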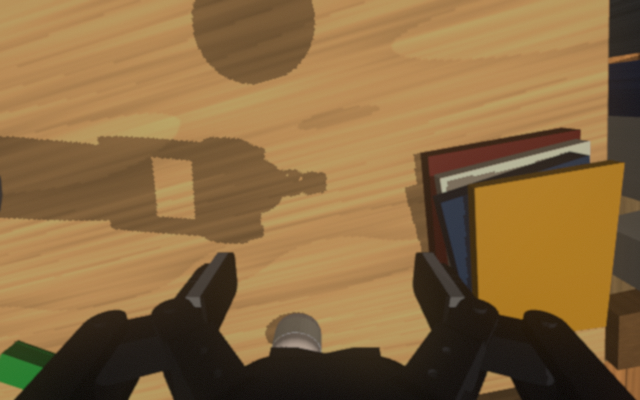

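The arm hasn't moved: both calls were refused. The view shows only the arm's shadow, the books at (520,230) and the corner of the green block. I'll give every row its rotation.

Emit:
play_rows(steps=[{"xyz":[-0.0284,-0.0329,0],"rotation":[0,0,0]},{"xyz":[-0.0284,-0.0329,0],"rotation":[0,0,0]},{"xyz":[-0.0284,-0.0329,0],"rotation":[0,0,0]},{"xyz":[-0.0284,-0.0329,0],"rotation":[0,0,0]},{"xyz":[-0.0284,-0.0329,0],"rotation":[0,0,0]},{"xyz":[-0.0284,-0.0329,0],"rotation":[0,0,0]},{"xyz":[-0.0284,-0.0329,0],"rotation":[0,0,0]},{"xyz":[-0.0284,-0.0329,0],"rotation":[0,0,0]},{"xyz":[-0.0284,-0.0329,0],"rotation":[0,0,0]},{"xyz":[-0.0284,-0.0329,0],"rotation":[0,0,0]}], hand=-1, newtons=100)

```text
clock: 2.45
ee_pos: [0.3252, 0.1148, 0.2456]
orientation: [0.129, 0.992, 0.0, 0.001]
ft_force: [0.9, 1.4, 0.1]
finger_gap: 0.0855
grasp_force: 0.0
```

Emit:
play_rows(steps=[{"xyz":[-0.0284,-0.0329,0],"rotation":[0,0,0]},{"xyz":[-0.0284,-0.0329,0],"rotation":[0,0,0]},{"xyz":[-0.0284,-0.0329,0],"rotation":[0,0,0]},{"xyz":[-0.0284,-0.0329,0],"rotation":[0,0,0]},{"xyz":[-0.0284,-0.0329,0],"rotation":[0,0,0]},{"xyz":[0,0,0],"rotation":[0,0,0.07]},{"xyz":[0,0,0],"rotation":[0,0,0]},{"xyz":[0,0,0],"rotation":[0,0,0]}])

```text
clock: 3.25
ee_pos: [0.4197, -0.0787, 0.2453]
orientation: [0.163, 0.987, 0.0, 0.0]
ft_force: [-0.4, -0.4, 0.5]
finger_gap: 0.0859
grasp_force: 0.0
```

Run:
```python
from h import *
d=cam("wrist"); cv2.imwrite("pics/w2.png",d["image"][...,::-1])
n=w2pix(d,[.495,-.108,.03])[0];print(n)
H,S,V=cv2.split(cv2.cvtColor(d["image"],cv2.COLOR_RGB2HSV))
for z in(.026,.03):
  print(rect((S<60)&(V>110),d,z,n))
goto([.495,-.108,.2])
```

```text
[321.13035358 235.94600118]
(array([ 491.48962402, -104.52336121]), (138.36790466308594, 55.44342041015625), 161.26348876953125)
(array([ 489.83502197, -103.93350983]), (136.77642822265625, 54.805728912353516), 161.2635040283203)
t 3.3 tcp [ 0.4197 -0.0784  0.2454] shift tool [-0.0808 -0.0038  0.0455] x head 161.24 z [ 0.  0. -1.]
```

View pics/w2.png

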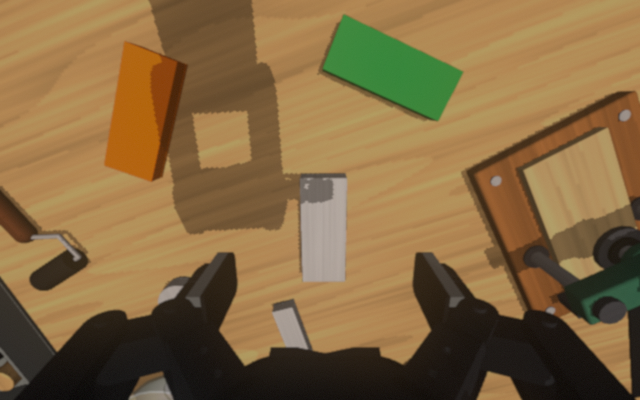

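The block is at pixel (323,228): centre about (0.4925,-0.106), heading -18.7°, top about 26 mm up. I'll approach above its robot-side end, tilted.

Emit:
play_rows(steps=[{"xyz":[-0.0125,-0.0014,0.03],"rotation":[0,0,0]},{"xyz":[-0.0126,-0.0014,0.04],"rotation":[0,0,0]},{"xyz":[0,0,0.04],"rotation":[0,0,0]},{"xyz":[0,0,0.03],"rotation":[0,-0.125,0]},{"xyz":[0,0,0],"rotation":[0,-0.125,0]},{"xyz":[0,0,0],"rotation":[0,0,0]},{"xyz":[0,0,0],"rotation":[0,0,0]}])

```text
clock: 4.0
ee_pos: [0.4431, -0.0893, 0.1068]
orientation: [0.162, 0.979, -0.02, 0.123]
ft_force: [0.5, -0.7, 0.7]
finger_gap: 0.0855
grasp_force: 0.0
```

Run:
```python
from h import *
s,M=goto([.4426,-.0891,.0187]); print(s["q"])
```

```text
t 4.0 tcp [ 0.4431 -0.0893  0.1068] shift tool [ 0.0223 -0.      0.0852] x head 161.2 z [ 0.235 -0.08  -0.969]
[-0.27246745 -0.25287743  1.98220345 -0.01484575  1.16232372 -1.51103718]
```

Emit:
play_rows(steps=[{"xyz":[0.0093,0,0.0355],"rotation":[0,0,0]},{"xyz":[0.007,0,0.027],"rotation":[0,0,0]},{"xyz":[0.004,0,0.0152],"rotation":[0,0,0]},{"xyz":[0.002,0,0.0075],"rotation":[0,0,0]},{"xyz":[0,0,0],"rotation":[0,0,0]},{"xyz":[0,0,0],"rotation":[0,0,0]}])

```text
clock: 4.6
ee_pos: [0.4434, -0.0898, 0.0187]
orientation: [0.163, 0.979, -0.02, 0.124]
ft_force: [1.1, 0.6, -0.9]
finger_gap: 0.0853
grasp_force: 0.0
```

Emit:
play_rows(steps=[{"xyz":[0,0,0],"rotation":[0,0,0]},{"xyz":[0,0,0],"rotation":[0,0,0]},{"xyz":[0,0,0],"rotation":[0,0,0]},{"xyz":[0,0,0],"rotation":[0,0,0]},{"xyz":[0,0,0],"rotation":[0,0,0]},{"xyz":[0,0,0],"rotation":[0,0,0]},{"xyz":[0,0,0],"rotation":[0,0,0]},{"xyz":[0,0,0],"rotation":[0,0,0]}], hand=1, newtons=100)

```text
clock: 5.4
ee_pos: [0.4431, -0.0897, 0.0188]
orientation: [0.163, 0.979, -0.02, 0.124]
ft_force: [-3.4, 1.2, 8.3]
finger_gap: 0.0537
grasp_force: 106.8
```

Run:
```python
from h import *
s,M=goto([.4426,-.0891,.13]); print(s["finger_gap"],s["grasp_force"],s["ft_force"],s["moment"])
```

```text
t 5.4 tcp [ 0.4431 -0.0897  0.0188] shift tool [-0.0271  0.0004 -0.1078] x head 161.11 z [ 0.237 -0.081 -0.968]
0.053693090196769044 106.83724880218506 [-3.39277132  1.17804775  8.30627514] [0.11316263 0.37444009 0.0339429 ]
```

Emit:
play_rows(steps=[{"xyz":[-0.004,0,-0.016],"rotation":[0,0,0]},{"xyz":[-0.007,0,-0.028],"rotation":[0,0,0]},{"xyz":[-0.008,0,-0.032],"rotation":[0,0,0]},{"xyz":[-0.008,0,-0.032],"rotation":[0,0,0]},{"xyz":[0,0,0],"rotation":[-0.0257,0,-0.1006]},{"xyz":[0,0,0],"rotation":[-0.0257,0,-0.1006]},{"xyz":[0,0,0],"rotation":[-0.0257,0,-0.1006]},{"xyz":[0,0,0],"rotation":[-0.0257,0,-0.1006]},{"xyz":[0,0,0],"rotation":[-0.0257,0,-0.1006]},{"xyz":[0,0,0],"rotation":[0,0,0]}])

```text
clock: 6.4
ee_pos: [0.4406, -0.0895, 0.1274]
orientation: [-0.094, 0.988, 0.012, 0.123]
ft_force: [-0.2, 0.3, -6.1]
finger_gap: 0.0539
grasp_force: 106.6
```

Run:
```python
from h import *
s,M=goto([.442,.171,.13]); print(s["finger_gap"],s["grasp_force"],s["ft_force"],s["moment"])
```

```text
t 6.4 tcp [ 0.4406 -0.0895  0.1274] shift tool [-0.0495  0.2556  0.0102] x head -169.16 z [ 0.24   0.047 -0.97 ]
0.053907547165951405 106.61473989486694 [-0.23945833  0.27817302 -6.06692542] [-0.12237328  0.70407926 -0.05677511]
```

Emit:
play_rows(steps=[{"xyz":[-0.007,0.0365,0.0015],"rotation":[0,0,0]},{"xyz":[-0.007,0.0365,0.0015],"rotation":[0,0,0]},{"xyz":[-0.007,0.0365,0.0015],"rotation":[0,0,0]},{"xyz":[-0.007,0.0365,0.0015],"rotation":[0,0,0]},{"xyz":[-0.007,0.0365,0.0015],"rotation":[0,0,0]},{"xyz":[-0.007,0.0365,0.0015],"rotation":[0,0,0]},{"xyz":[-0.007,0.0365,0.0015],"rotation":[0,0,0]},{"xyz":[0,0,0],"rotation":[0,0,0]},{"xyz":[0,0,0],"rotation":[0,0,0]}])

```text
clock: 7.3
ee_pos: [0.4418, 0.1715, 0.1296]
orientation: [-0.094, 0.988, 0.012, 0.123]
ft_force: [-0.1, -0.2, -5.2]
finger_gap: 0.0541
grasp_force: 108.5
```

Run:
```python
from h import *
d=cam("wrist"); cv2.imwrite("pics/w3.png",d["image"][...,::-1])
e=cam("top");cv2.imwrite("pics/top3.png",e["image"][...,::-1])
s,M=goto([.4399,.1709,.13])
O=np.array([.597,.201]);a=np.radians(10.85);X=np.array([np.cos(a),np.sin(a)]);Y=np.array([-X[1],X[0]])
P=lambda x,y,z:np.r_[O+x*X+y*Y,z]
for p in[(-.14,-.095,.024),(-.14,.095,.024),(-.122,-.048,.036),(-.122,.048,.036),(0,-.084,.126),(0,.084,.126)]: print(p,w2pix(d,P(*p)).round(0))
```

```text
t 7.4 tcp [0.4422 0.1703 0.1299] shift tool [ 0.0021  0.001  -0.0006] x head -169.26 z [ 0.242  0.046 -0.969]
(-0.14, -0.095, 0.024) [[205. 190.]]
(-0.14, 0.095, 0.024) [[441. 191.]]
(-0.122, -0.048, 0.036) [[263. 217.]]
(-0.122, 0.048, 0.036) [[383. 218.]]
(0, -0.084, 0.126) [[213. 418.]]
(0, 0.084, 0.126) [[434. 418.]]
```

View pics/w3.png

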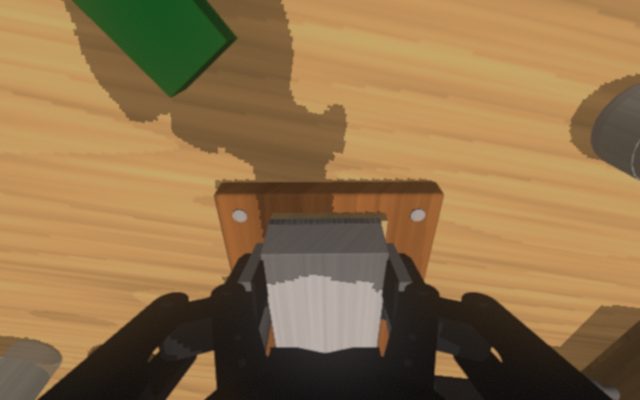

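Run:
```python
import cv2
i=cv2.imread("pics/w3.png")[165:305,195:465]
cv2.imwrite("pics/w3c.png",cv2.resize(i,None,fx=2.9,fy=2.9,interpolation=cv2.INTER_CUBIC))
```

```text
(no output)
```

View pics/w3c.png

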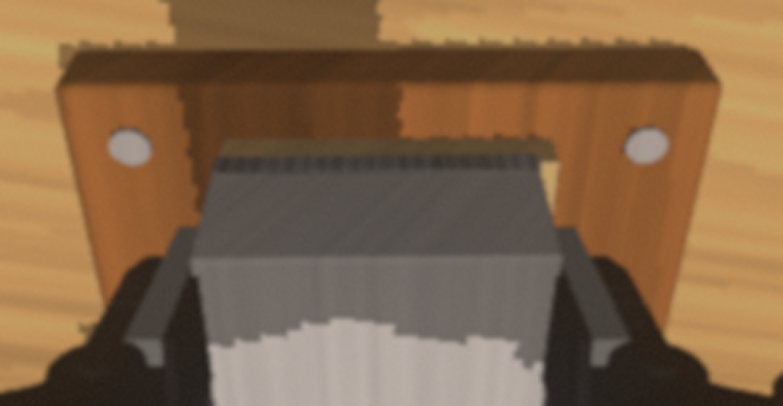

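Base front corners are at (215,194) and (443,194), packing front edge centred on column 329, and the block's lino edge on 326. So the heading agrees and the block needs about 3 mm in +tool y. Lowering now.

Emit:
play_rows(steps=[{"xyz":[0.005,0.003,0.019],"rotation":[0,0,0]},{"xyz":[0.006,0,0.024],"rotation":[0,0,0]},{"xyz":[0.004,0,0.0155],"rotation":[0,0,0]},{"xyz":[0.0015,0,0.006],"rotation":[0,0,0]},{"xyz":[0,0,0],"rotation":[0,0,0]},{"xyz":[0,0,0],"rotation":[0,0,0]}])

```text
clock: 8.0
ee_pos: [0.4428, 0.1737, 0.065]
orientation: [-0.093, 0.988, 0.012, 0.125]
ft_force: [-0.3, -0.8, -6.3]
finger_gap: 0.0538
grasp_force: 108.3
```

Run:
```python
from h import *
d=cam("wrist"); cv2.imwrite("pics/w4.png",d["image"][...,::-1])
e=cam("scene")
s,M=goto([.4399,.1709,.055]);print(s["ft_force"],s["moment"])
i=d["image"][...,::-1][170:310,195:465]
cv2.imwrite("pics/w4c.png",cv2.resize(i,None,fx=2.9,fy=2.9,interpolation=cv2.INTER_CUBIC))
```

```text
t 8.1 tcp [0.4429 0.174  0.0653] shift tool [ 0.006  -0.0024  0.0091] x head -169.19 z [ 0.245  0.047 -0.968]
[ 0.12298045  0.13714759 -5.29352478] [-0.117615    0.64931057 -0.0049091 ]
```

View pics/w4c.png

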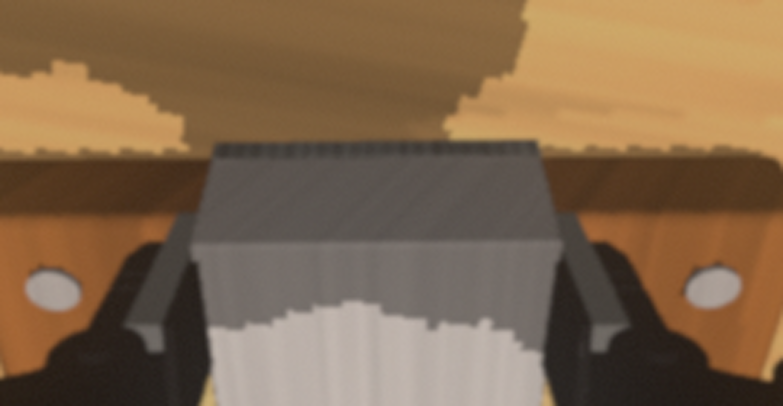

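Emit:
play_rows(steps=[{"xyz":[0.001,0.001,0.0039],"rotation":[0,0,0]},{"xyz":[0.0008,0,0.0029],"rotation":[0,0,0]},{"xyz":[0.0002,0,0.001],"rotation":[0,0,0]},{"xyz":[0,0,0],"rotation":[0,0,0]}])

```text
clock: 8.5
ee_pos: [0.4419, 0.175, 0.0558]
orientation: [-0.094, 0.988, 0.012, 0.124]
ft_force: [-1.3, 0.3, -5.5]
finger_gap: 0.0539
grasp_force: 108.6
```

Emit:
play_rows(steps=[{"xyz":[0.0002,0,0.001],"rotation":[0,0,0]},{"xyz":[0,0,0],"rotation":[0,0,0]}])

```text
clock: 8.7
ee_pos: [0.4422, 0.175, 0.0551]
orientation: [-0.094, 0.988, 0.012, 0.124]
ft_force: [-1.1, 0.3, -3.0]
finger_gap: 0.0535
grasp_force: 108.7
```

Emit:
play_rows(steps=[{"xyz":[0.0002,0,0.001],"rotation":[0,0,0]},{"xyz":[0,0,0],"rotation":[0,0,0]}])

```text
clock: 8.9
ee_pos: [0.4425, 0.1751, 0.0549]
orientation: [-0.094, 0.988, 0.012, 0.125]
ft_force: [-5.8, -1.5, 2.6]
finger_gap: 0.0539
grasp_force: 109.5
```

Emit:
play_rows(steps=[{"xyz":[-0.005,0,0.0013],"rotation":[0,0,0]},{"xyz":[-0.008,0,0.002],"rotation":[0,0,0]},{"xyz":[-0.008,0,0.002],"rotation":[0,0,0]},{"xyz":[-0.008,0,0.002],"rotation":[0,0,0]},{"xyz":[0,0,0],"rotation":[0,0,0]}])

```text
clock: 9.4
ee_pos: [0.473, 0.1809, 0.0549]
orientation: [-0.094, 0.988, 0.012, 0.126]
ft_force: [3.9, 1.1, 0.6]
finger_gap: 0.0539
grasp_force: 109.0
```

Run:
```python
from h import *
s,M=goto([.4399,.1709,.055]);print(s["ft_force"],s["moment"])
```

```text
t 9.4 tcp [0.473  0.1809 0.0549] shift tool [ 0.0333 -0.0036 -0.0087] x head -169.16 z [ 0.246  0.047 -0.968]
[3.87573585 1.09033539 0.59533061] [ 0.03918638 -0.52524403  0.06887193]
```

Emit:
play_rows(steps=[{"xyz":[0,0,0],"rotation":[0,0,0]},{"xyz":[0,0,0],"rotation":[0,0,0]},{"xyz":[0,0,0],"rotation":[0,0,0]},{"xyz":[0,0,0],"rotation":[0,0,0]}], hand=0.1)

```text
clock: 9.8
ee_pos: [0.4722, 0.1807, 0.0549]
orientation: [-0.094, 0.988, 0.012, 0.125]
ft_force: [5.3, 0.1, 3.0]
finger_gap: 0.0538
grasp_force: 109.0
```

Emit:
play_rows(steps=[{"xyz":[0,0,0],"rotation":[0,0,0]},{"xyz":[0,0,0],"rotation":[0,0,0]},{"xyz":[0,0,0],"rotation":[0,0,0]},{"xyz":[0,0,0],"rotation":[0,0,0]},{"xyz":[0,0,0],"rotation":[0,0,0]},{"xyz":[0,0,0],"rotation":[0,0,0]}], hand=1, newtons=60)

```text
clock: 10.4
ee_pos: [0.4721, 0.1807, 0.0549]
orientation: [-0.094, 0.988, 0.012, 0.125]
ft_force: [5.3, 0.7, 4.0]
finger_gap: 0.0538
grasp_force: 109.3
```

Run:
```python
from h import *
d=cam("wrist"); cv2.imwrite("pics/w5.png",d["image"][...,::-1])
s,M=goto([.4399,.1709,.055]);print(s["ft_force"],s["moment"])
i=d["image"][...,::-1][120:340,190:470]
cv2.imwrite("pics/w5c.png",cv2.resize(i,None,fx=2.7,fy=2.7,interpolation=cv2.INTER_CUBIC))
```

```text
t 10.45 tcp [0.4722 0.1807 0.0549] shift tool [ 0.0324 -0.0036 -0.0085] x head -169.16 z [ 0.245  0.047 -0.968]
[5.05084318 0.03241658 4.28614933] [ 0.04698676 -0.86417509 -0.06599041]
```

View pics/w5c.png

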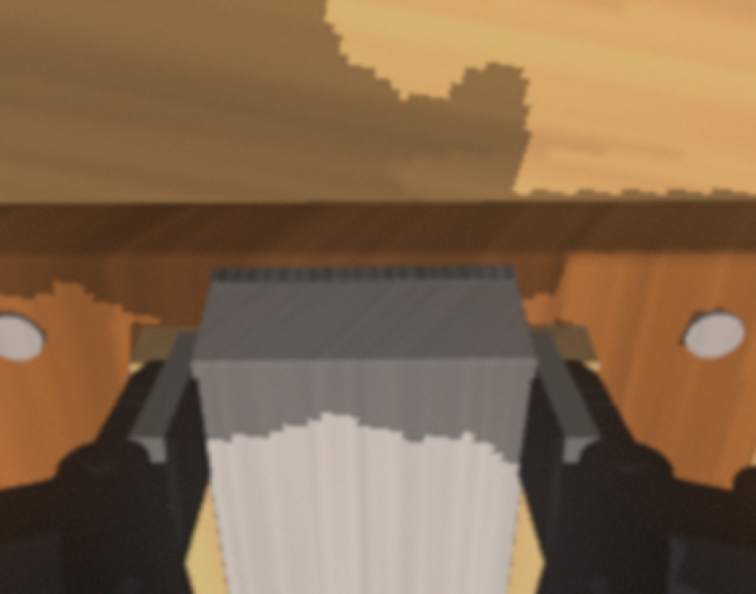

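Packing front corners are at crop columns 132 and 597, and the block spans 214 to 516: centred to under 1 mm. The gripper hadn't opened at 0.1, so I'll open it wider and regrip level.

Emit:
play_rows(steps=[{"xyz":[0,0,0],"rotation":[0,0,0]},{"xyz":[0,0,0],"rotation":[0,0,0]},{"xyz":[0,0,0],"rotation":[0,0,0]},{"xyz":[0,0,0],"rotation":[0,0,0]}], hand=-0.6)

```text
clock: 10.85
ee_pos: [0.4708, 0.1804, 0.0534]
orientation: [-0.094, 0.988, 0.012, 0.123]
ft_force: [-0.1, 0.3, 0.0]
finger_gap: 0.0681
grasp_force: 0.0
```

Emit:
play_rows(steps=[{"xyz":[0,0,0],"rotation":[0,0,0]},{"xyz":[0,0,0],"rotation":[0,0,0]},{"xyz":[0,0,0],"rotation":[0,0,0]},{"xyz":[0,0,0],"rotation":[0,0,0]},{"xyz":[0,0,0],"rotation":[0,0,0]}], hand=1, newtons=60)

```text
clock: 11.35
ee_pos: [0.4712, 0.1806, 0.0541]
orientation: [-0.094, 0.988, 0.012, 0.124]
ft_force: [-5.8, -1.6, 5.7]
finger_gap: 0.0548
grasp_force: 64.9
```

Run:
```python
from h import *
s,M=goto([.4399,.1709,.055]);print(s["ft_force"],s["moment"])
O=np.array([.599,.203]);X=np.array([.982,.189])
g=s["ee_pos"]-.005*M[:,2]; print("grasp press x",(g[:2]-O)@X, s["q"])
```

```text
t 11.35 tcp [0.4712 0.1806 0.0541] shift tool [ 0.0313 -0.0036 -0.0089] x head -169.15 z [ 0.243  0.047 -0.969]
[-5.75901756 -1.56598908  5.69945671] [-0.21139804  0.7223473  -0.04573386]
grasp press x -0.13097053832517258 [ 0.30813388 -0.01332035  1.88179543 -0.03408175  1.02540411 -1.43798985]
```

Emit:
play_rows(steps=[{"xyz":[-0.005,0,0.0012],"rotation":[0,0,0]},{"xyz":[-0.0078,0,0.0019],"rotation":[0,0,0]},{"xyz":[-0.0078,0,0.0019],"rotation":[0,0,0]},{"xyz":[-0.0078,0,0.0019],"rotation":[0,0,0]},{"xyz":[-0.0078,0,0.0019],"rotation":[0,0,0]},{"xyz":[-0.0078,0,0.0019],"rotation":[0,0,0]},{"xyz":[-0.006,0,0.0015],"rotation":[0,0,0]},{"xyz":[0,0,0],"rotation":[0,0,0]}])

```text
clock: 12.15
ee_pos: [0.5224, 0.1903, 0.0541]
orientation: [-0.094, 0.988, 0.012, 0.124]
ft_force: [2.2, 1.0, -2.3]
finger_gap: 0.0548
grasp_force: 64.0
```

Run:
```python
from h import *
s,M=goto([.4399,.1709,.055]);print(s["ft_force"],s["moment"])
O=np.array([.599,.203]);X=np.array([.982,.189])
g=s["ee_pos"]-.005*M[:,2]; print("grasp press x",(g[:2]-O)@X)
d=cam("wrist"); cv2.imwrite("pics/w6.png",d["image"][...,::-1])
```

```text
t 12.15 tcp [0.5224 0.1903 0.0541] shift tool [ 0.0818 -0.0035 -0.0218] x head -169.15 z [ 0.243  0.047 -0.969]
[ 2.23306957  0.99917789 -2.27952648] [-0.05536676 -0.0598252  -0.02123669]
grasp press x -0.07889526397871206
```

View pics/w6.png

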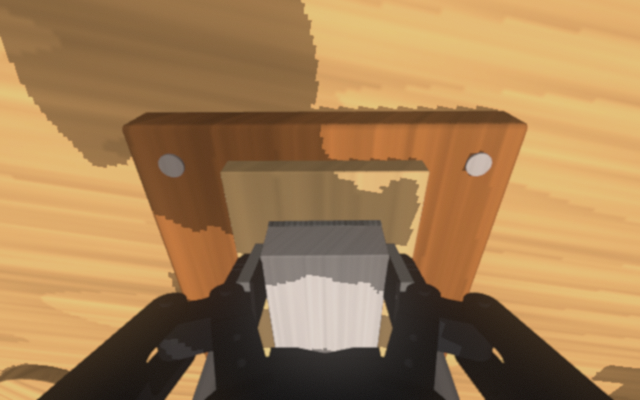

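Packing (221–428), bolts (171/479) and block (264–386) are all centred on column 325. I'll continue to the stop.

Emit:
play_rows(steps=[{"xyz":[-0.005,0,0.0012],"rotation":[0,0,-0.003]},{"xyz":[-0.006,0,0.0015],"rotation":[0,0,0]},{"xyz":[-0.005,0,0.0012],"rotation":[0,0,0]},{"xyz":[0,0,0],"rotation":[0,0,0]}])

```text
clock: 12.6
ee_pos: [0.5385, 0.1934, 0.0543]
orientation: [-0.095, 0.988, 0.012, 0.124]
ft_force: [1.9, -0.2, -3.5]
finger_gap: 0.055
grasp_force: 63.8
```

Emit:
play_rows(steps=[{"xyz":[-0.0019,0,0.0005],"rotation":[0,0,0]},{"xyz":[-0.0019,0,0.0005],"rotation":[0,0,0]},{"xyz":[0,0,0],"rotation":[0,0,0]}])

```text
clock: 12.9
ee_pos: [0.542, 0.1941, 0.0544]
orientation: [-0.095, 0.988, 0.012, 0.124]
ft_force: [1.8, -1.1, -4.4]
finger_gap: 0.0547
grasp_force: 63.8
```

Emit:
play_rows(steps=[{"xyz":[-0.0014,0,0.0007],"rotation":[0,0,0]},{"xyz":[-0.0014,0,0.0005],"rotation":[0,0,0]},{"xyz":[0,0,0],"rotation":[0,0,0]}])

```text
clock: 13.2
ee_pos: [0.5451, 0.1947, 0.0542]
orientation: [-0.095, 0.988, 0.012, 0.124]
ft_force: [0.4, -0.7, -3.2]
finger_gap: 0.0549
grasp_force: 63.9
```

Emit:
play_rows(steps=[{"xyz":[-0.0015,0,0.0004],"rotation":[0,0,0]},{"xyz":[0,0,0],"rotation":[0,0,0]}])

```text
clock: 13.4
ee_pos: [0.5464, 0.195, 0.0541]
orientation: [-0.095, 0.988, 0.012, 0.124]
ft_force: [-1.9, 0.6, -3.7]
finger_gap: 0.0548
grasp_force: 64.1
```

Emit:
play_rows(steps=[{"xyz":[-0.0015,0,0.0004],"rotation":[0,0,0]},{"xyz":[0,0,0],"rotation":[0,0,0]}])

```text
clock: 13.6
ee_pos: [0.5465, 0.1951, 0.0541]
orientation: [-0.095, 0.988, 0.011, 0.122]
ft_force: [-13.7, -3.4, 6.7]
finger_gap: 0.0547
grasp_force: 65.4
```

Emit:
play_rows(steps=[{"xyz":[-0.001,0,0.0002],"rotation":[0,0,0]},{"xyz":[0,0,0],"rotation":[0,0,0]}])

```text
clock: 13.8
ee_pos: [0.5465, 0.1951, 0.054]
orientation: [-0.095, 0.988, 0.011, 0.121]
ft_force: [-21.7, -6.2, 12.7]
finger_gap: 0.0543
grasp_force: 66.2
```

Run:
```python
from h import *
s,M=goto([.4399,.1709,.055]);print(s["ft_force"],s["moment"])
```

```text
t 13.8 tcp [0.5465 0.1951 0.054 ] shift tool [ 0.1058 -0.0034 -0.0272] x head -168.98 z [ 0.236  0.045 -0.971]
[-21.70445569  -6.23078566  12.67905608] [-0.58018322  2.8982412  -0.08438164]
```

Emit:
play_rows(steps=[{"xyz":[0.001,0,0],"rotation":[0,0,0]},{"xyz":[0,0,0],"rotation":[0,0,0]},{"xyz":[0,0,0],"rotation":[0,0,0]},{"xyz":[0,0,0],"rotation":[0,0,0]}], hand=-0.6)

```text
clock: 14.2
ee_pos: [0.5485, 0.1954, 0.0545]
orientation: [-0.095, 0.988, 0.012, 0.125]
ft_force: [0.2, 0.1, 0.2]
finger_gap: 0.0684
grasp_force: 0.0
```

Emit:
play_rows(steps=[{"xyz":[0.002,0,-0.01],"rotation":[0,0,0]},{"xyz":[0.005,0,-0.03],"rotation":[0,0,0]},{"xyz":[0.01,0,-0.04],"rotation":[0,0,0]},{"xyz":[0.01,0,-0.045],"rotation":[0,0,0]},{"xyz":[0,0,-0.045],"rotation":[0,0,0]},{"xyz":[0,0,0],"rotation":[0,0.125,0]},{"xyz":[0,0,0],"rotation":[0,0.125,0]},{"xyz":[0,0,0],"rotation":[0,0,0]},{"xyz":[0,0,0],"rotation":[0,0,0]}], hand=-1)

```text
clock: 15.1
ee_pos: [0.4811, 0.1823, 0.2116]
orientation: [-0.096, 0.995, -0.0, 0.001]
ft_force: [-0.2, -0.1, 0.2]
finger_gap: 0.0854
grasp_force: 0.0
```

Run:
```python
from h import *
d=cam("wrist"); cv2.imwrite("pics/w7.png",d["image"][...,::-1])
s,M=goto([.598,.2025,.25]);print(s["q"])
print(w2pix(d,[[.598,.2025,.174],[.598,.2025,.126]]))
for c in("wrist","top"):
  if c=="top": t=cam(c)
  print(arm.spot_in("knob",c)[:2])
```

```text
t 15.15 tcp [0.4808 0.1823 0.2118] shift tool [-0.119  -0.0026 -0.038 ] x head -168.98 z [ 0.002 -0.    -1.   ]
[ 2.91088461e-01  3.24642636e-02  1.48769525e+00 -8.65452073e-04
  1.61972074e+00 -1.47201705e+00]
[[319.98079082 388.47933423]
 [320.81911741 338.48838651]]
[{'extent': [318.4, 346.1, 335.5, 355.5], 'conf': 0.55}]
[{'extent': [230.0, 164.7, 244.5, 176.8], 'conf': 0.45}]
```

View pics/w7.png

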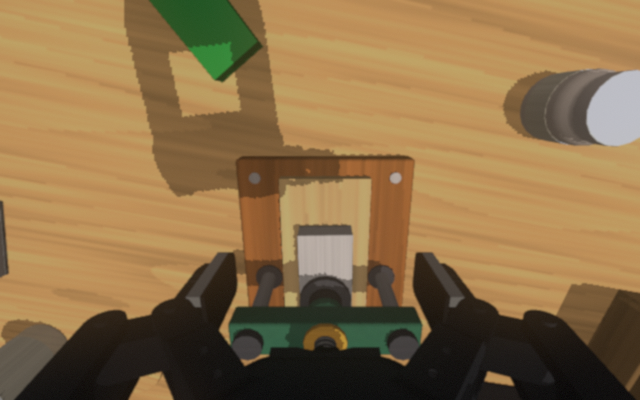

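Block is home, columns 298–351, centred with packing (279–371) and crosshead (229–421) on column 325. The screw's nut is at (325,340). Next I'll refine the knob axis.

Run:
```python
from h import *
d=cam("wrist");t=cam("top");sc=cam("scene")
hsv=cv2.cvtColor(d["image"],cv2.COLOR_RGB2HSV)
H,S,V=cv2.split(hsv);g=(H>60)&(H<100)&(S>70)&(V>30)
ys,xs=np.nonzero(g[290:365,220:430]);print("green cols",xs.min()+220,xs.max()+220)
for c in(240,270,290,375,400): 
    y=np.nonzero(g[290:365,c])[0]+290; print(c,y.min(),y.max(),V[295:365:3,c].tolist())
for P in([.598,.205,.126],[.598,.205,.174]):
    print(w2pix(d,P),w2pix(t,P),w2pix(sc,P))
a=t["image"][150:192,215:262]; b=sc["image"][120:165,345:390]
v=np.vstack([cv2.resize(x,(400,370),interpolation=cv2.INTER_CUBIC)[:300] if 0 else cv2.resize(x,(380,290),interpolation=cv2.INTER_CUBIC) for x in(a,b)])
cv2.imwrite("pics/k.png",v[...,::-1])
```

```text
green cols 230 420
240 323 330 [187, 186, 186, 185, 69, 43, 44, 42, 44, 49, 87, 91, 43, 35, 61, 70, 68, 67, 70, 69, 66, 84, 55, 19]
270 322 351 [78, 103, 121, 130, 55, 44, 45, 44, 44, 52, 87, 98, 94, 95, 94, 96, 97, 92, 60, 42, 31, 18, 21, 20]
290 323 346 [187, 186, 185, 185, 69, 44, 45, 45, 45, 48, 69, 63, 64, 59, 62, 59, 62, 54, 24, 21, 21, 21, 20, 19]
375 323 347 [148, 147, 147, 144, 58, 43, 44, 43, 44, 54, 85, 94, 95, 96, 95, 94, 95, 84, 23, 23, 23, 22, 24, 21]
400 323 328 [146, 147, 151, 147, 59, 43, 45, 44, 43, 54, 86, 72, 35, 35, 66, 70, 69, 69, 70, 68, 66, 72, 173, 55]
[[323.47895555 338.89972123]] [[241.08355501 173.6968228 ]] [[366.9518795  144.73608228]]
[[323.21528691 388.76643976]] [[238.2768182 172.4179631]] [[367.95263174 136.0516503 ]]
```

View pics/k.png

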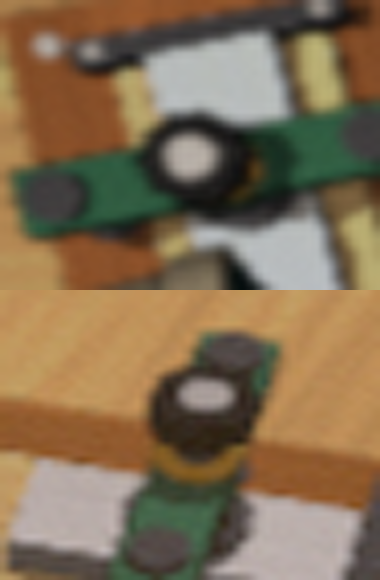

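Top camera's knob cap (238.3,172.4) matches an axis at (0.598,0.205); the wrist and scene views suggest 1–3 mm more in x, so I'll use (0.5993,0.2053). Moving above it and pre-turning counter-clockwise.

Emit:
play_rows(steps=[{"xyz":[-0.01,0,-0.025],"rotation":[0,0,0]},{"xyz":[-0.03,0,0],"rotation":[0,0,0]},{"xyz":[-0.04,0,0],"rotation":[0,0,0]},{"xyz":[-0.03,0,0],"rotation":[0,0,0]},{"xyz":[-0.011,0,0.002],"rotation":[0,0,0]},{"xyz":[0,0,0],"rotation":[0,0,-0.14]},{"xyz":[0,0,0],"rotation":[0,0,-0.14]},{"xyz":[0,0,0],"rotation":[0,0,-0.14]},{"xyz":[0,0,0],"rotation":[0,0,-0.14]},{"xyz":[0,0,0],"rotation":[0,0,-0.14]}])

```text
clock: 16.45
ee_pos: [0.5997, 0.2055, 0.235]
orientation: [-0.434, 0.901, -0.0, 0.0]
ft_force: [0.1, 1.0, -0.2]
finger_gap: 0.0854
grasp_force: 0.0
```

Emit:
play_rows(steps=[{"xyz":[0,0,0],"rotation":[0,0,-0.14]},{"xyz":[0,0,0],"rotation":[0,0,-0.14]},{"xyz":[0,0,0],"rotation":[0,0,0]},{"xyz":[0,0,0],"rotation":[0,0,0]}])

```text
clock: 16.85
ee_pos: [0.5997, 0.2055, 0.235]
orientation: [-0.552, 0.834, -0.0, -0.0]
ft_force: [-0.3, 0.4, 0.2]
finger_gap: 0.0853
grasp_force: 0.0
```

Run:
```python
from h import *
s,M=goto([.5993,.2053,.159]);print(s["q"],s["moment"],s["ft_force"])
```

```text
t 16.85 tcp [0.5997 0.2055 0.235 ] shift tool [0.0003 0.0003 0.076 ] x head -113.05 z [ 0.    -0.001 -1.   ]
[ 2.72147792e-01  3.66598072e-01  1.06121870e+00 -6.56008199e-04
  1.71362045e+00 -2.46724399e+00] [-0.0206966   0.01814551  0.01546292] [-0.25121088  0.35973544  0.20714281]
```

Emit:
play_rows(steps=[{"xyz":[0,0,0.03],"rotation":[0,0,0]},{"xyz":[0,0,0.025],"rotation":[0,0,0]},{"xyz":[0,0,0.012],"rotation":[0,0,0]},{"xyz":[0,0,0.009],"rotation":[0,0,0]},{"xyz":[0,0,0],"rotation":[0,0,0]}])

```text
clock: 17.35
ee_pos: [0.5995, 0.2054, 0.1583]
orientation: [-0.553, 0.833, -0.0, -0.001]
ft_force: [0.4, 0.3, 0.6]
finger_gap: 0.0854
grasp_force: 0.0
```

Emit:
play_rows(steps=[{"xyz":[0,0,0],"rotation":[0,0,0]},{"xyz":[0,0,0],"rotation":[0,0,0]},{"xyz":[0,0,0],"rotation":[0,0,0]},{"xyz":[0,0,0],"rotation":[0,0,0]},{"xyz":[0,0,0],"rotation":[0,0,0]},{"xyz":[0,0,0],"rotation":[0,0,0]},{"xyz":[0,0,0],"rotation":[0,0,0]}], hand=1, newtons=25)

```text
clock: 18.05
ee_pos: [0.5997, 0.2058, 0.1603]
orientation: [-0.553, 0.833, -0.0, 0.0]
ft_force: [-4.8, 0.0, 5.4]
finger_gap: 0.0402
grasp_force: 25.1
```

Run:
```python
from h import *
s,M=goto([.5993,.2053,.159]);print("q6",s["q"][5],"f tool",(M.T@s["ft_force"]).round(2),"m tool",(M.T@s["moment"]).round(3),s["finger_gap"])
```

```text
t 18.05 tcp [0.5997 0.2058 0.1603] shift tool [0.0006 0.0002 0.0013] x head -112.82 z [ 0.001  0.    -1.   ]
q6 -2.4709135923439836 f tool [ 1.85  4.41 -5.39] m tool [-0.739  0.273  0.048] 0.04022447543845785
```

Emit:
play_rows(steps=[{"xyz":[0,0,0],"rotation":[0,0,0]},{"xyz":[0,0,0],"rotation":[0,0,0]},{"xyz":[0,0,0.0002],"rotation":[0,0,0.12]},{"xyz":[0,0,0.0002],"rotation":[0,0,0.12]},{"xyz":[0,0,0.0002],"rotation":[0,0,0.12]},{"xyz":[0,0,0.0002],"rotation":[0,0,0.12]},{"xyz":[0,0,0.0002],"rotation":[0,0,0.12]},{"xyz":[0,0,0.0002],"rotation":[0,0,0.12]},{"xyz":[0,0,0.0002],"rotation":[0,0,0.12]},{"xyz":[0,0,0],"rotation":[0,0,0]}], newtons=60, hand=1)

```text
clock: 19.05
ee_pos: [0.5999, 0.2056, 0.1592]
orientation: [-0.164, 0.986, -0.0, 0.001]
ft_force: [-4.9, -2.3, 7.2]
finger_gap: 0.0397
grasp_force: 59.4
```

```bash
cat > r.py <<'E'
from h import *
s,M=goto([.5993,.2053,.159]);hd=np.arctan2(M[1,0],M[0,0])
L=open("log.txt","a");m=M.T@s["moment"];f=M.T@s["ft_force"]
L.write(f"{s['q'][5]} {m[2]}\n")
print("q6",round(s["q"][5],4),"turned",round(s["q"][5]+2.4709,3),"f",f.round(1),"m",m.round(3),s["finger_gap"],s["grasp_force"])
E
python3 r.py
```

```text
t 19.05 tcp [0.5999 0.2056 0.1592] shift tool [ 0.0007 -0.0001  0.0002] x head -161.14 z [ 0.001 -0.    -1.   ]
q6 -1.6277 turned 0.843 f [ 5.3 -0.6 -7.2] m [-0.142  0.693 -0.065] 0.03972654263928449 59.40403461456299
```

Emit:
play_rows(steps=[{"xyz":[0,0,0.0002],"rotation":[0,0,0.12]},{"xyz":[0,0,0.0002],"rotation":[0,0,0.12]},{"xyz":[0,0,0.0002],"rotation":[0,0,0.12]},{"xyz":[0,0,0.0002],"rotation":[0,0,0.12]},{"xyz":[0,0,0],"rotation":[0,0,0]}])

```text
clock: 19.55
ee_pos: [0.5999, 0.2055, 0.1584]
orientation: [0.075, 0.997, -0.0, 0.001]
ft_force: [-4.3, -0.4, 6.1]
finger_gap: 0.0394
grasp_force: 59.5
```

```bash
python3 r.py
```

```text
t 19.55 tcp [0.5999 0.2055 0.1584] shift tool [ 0.0006 -0.0002 -0.0006] x head 171.35 z [ 0.001 -0.    -1.   ]
q6 -1.1477 turned 1.323 f [ 4.2 -1.  -6.1] m [ 0.208  0.736 -0.073] 0.0394044610052052 59.46007311344147
```

Emit:
play_rows(steps=[{"xyz":[0,0,0.0002],"rotation":[0,0,0.12]},{"xyz":[0,0,0.0002],"rotation":[0,0,0.12]},{"xyz":[0,0,0.0002],"rotation":[0,0,0.12]},{"xyz":[0,0,0],"rotation":[0,0,0]}])

```text
clock: 19.95
ee_pos: [0.5999, 0.2054, 0.1578]
orientation: [0.253, 0.968, -0.0, 0.001]
ft_force: [-5.1, -1.9, 6.0]
finger_gap: 0.0393
grasp_force: 59.5
```

```bash
python3 r.py
```

```text
t 19.95 tcp [0.5999 0.2054 0.1578] shift tool [ 0.0004 -0.0003 -0.0012] x head 150.72 z [ 0.001 -0.001 -1.   ]
q6 -0.7877 turned 1.683 f [ 3.5 -4.1 -6. ] m [ 0.601  0.541 -0.064] 0.0392720919837558 59.51781928539276
```

Emit:
play_rows(steps=[{"xyz":[0,0,0.0002],"rotation":[0,0,0.12]},{"xyz":[0,0,0.0002],"rotation":[0,0,0.12]},{"xyz":[0,0,0.0002],"rotation":[0,0,0.12]},{"xyz":[0,0,0],"rotation":[0,0,0]}])

```text
clock: 20.35
ee_pos: [0.5998, 0.2053, 0.1572]
orientation: [0.422, 0.907, -0.0, 0.001]
ft_force: [-5.5, -2.6, 8.1]
finger_gap: 0.0389
grasp_force: 59.6
```

```bash
python3 r.py
```

```text
t 20.35 tcp [0.5998 0.2053 0.1572] shift tool [ 0.0003 -0.0003 -0.0018] x head 130.09 z [ 0.001 -0.001 -1.   ]
q6 -0.4277 turned 2.043 f [ 1.6 -5.9 -8.1] m [ 0.909  0.295 -0.073] 0.03893639568488247 59.57907199859619
```

Emit:
play_rows(steps=[{"xyz":[0,0,0.0002],"rotation":[0,0,0.12]},{"xyz":[0,0,0.0002],"rotation":[0,0,0.12]},{"xyz":[0,0,0.0002],"rotation":[0,0,0.12]},{"xyz":[0,0,0],"rotation":[0,0,0]}])

```text
clock: 20.75
ee_pos: [0.5997, 0.2052, 0.1568]
orientation: [0.577, 0.816, -0.0, 0.001]
ft_force: [-6.1, -2.3, 8.1]
finger_gap: 0.0398
grasp_force: 59.7
```

```bash
python3 r.py
```

```text
t 20.75 tcp [0.5997 0.2052 0.1568] shift tool [ 0.0002 -0.0003 -0.0022] x head 109.47 z [ 0.001 -0.001 -1.   ]
q6 -0.0679 turned 2.403 f [-0.2 -6.5 -8.1] m [ 1.133 -0.051 -0.091] 0.03983695575089899 59.72488760948181
```

Emit:
play_rows(steps=[{"xyz":[0,0,0.0002],"rotation":[0,0,0.12]},{"xyz":[0,0,0.0002],"rotation":[0,0,0.12]},{"xyz":[0,0,0],"rotation":[0,0,0]}])

```text
clock: 21.05
ee_pos: [0.5996, 0.2053, 0.1566]
orientation: [0.671, 0.742, -0.0, 0.001]
ft_force: [-7.3, -3.4, 9.5]
finger_gap: 0.0395
grasp_force: 59.8
```

```bash
python3 r.py
```

```text
t 21.05 tcp [0.5996 0.2053 0.1566] shift tool [ 0.0001 -0.0003 -0.0024] x head 95.74 z [ 0.001 -0.001 -1.   ]
q6 0.1719 turned 2.643 f [-2.6 -7.6 -9.5] m [ 1.299 -0.319 -0.341] 0.03951653225508541 59.81927275657654
```

Emit:
play_rows(steps=[{"xyz":[0,0,0.0001],"rotation":[0,0,0.08]},{"xyz":[0,0,0],"rotation":[0,0,0]}])

```text
clock: 21.25
ee_pos: [0.5996, 0.2052, 0.1565]
orientation: [0.699, 0.715, -0.0, 0.001]
ft_force: [-7.7, -3.4, 8.9]
finger_gap: 0.0395
grasp_force: 59.8
```

```bash
python3 r.py
```

```text
t 21.25 tcp [0.5996 0.2052 0.1565] shift tool [ 0.0001 -0.0003 -0.0025] x head 91.23 z [ 0.001 -0.001 -1.   ]
q6 0.2506 turned 2.721 f [-3.3 -7.8 -8.9] m [ 1.27  -0.376 -0.432] 0.03945693675435599 59.820937514305115
```

Emit:
play_rows(steps=[{"xyz":[0,0,0.0001],"rotation":[0,0,0.08]},{"xyz":[0,0,0],"rotation":[0,0,0]}])

```text
clock: 21.45
ee_pos: [0.5996, 0.2052, 0.1565]
orientation: [0.727, 0.686, -0.0, 0.001]
ft_force: [-7.0, -4.2, 10.7]
finger_gap: 0.0394
grasp_force: 59.8
```

```bash
python3 r.py; python3 r.py
```

```text
t 21.45 tcp [0.5996 0.2052 0.1565] shift tool [ 0.     -0.0003 -0.0025] x head 86.65 z [ 0.001 -0.001 -1.   ]
q6 0.3305 turned 2.801 f [ -4.6  -6.8 -10.7] m [ 1.268 -0.569 -0.449] 0.03944697655088525 59.835307002067566
t 21.45 tcp [0.5996 0.2052 0.1565] shift tool [ 0.     -0.0003 -0.0025] x head 86.65 z [ 0.001 -0.001 -1.   ]
q6 0.3305 turned 2.801 f [ -4.6  -6.8 -10.7] m [ 1.268 -0.569 -0.449] 0.03944697655088525 59.835307002067566
```

Emit:
play_rows(steps=[{"xyz":[0,0,0.0001],"rotation":[0,0,0.08]},{"xyz":[0,0,0],"rotation":[0,0,0]},{"xyz":[0,0,0],"rotation":[0,0,0]}])

```text
clock: 21.75
ee_pos: [0.5996, 0.2053, 0.1564]
orientation: [0.754, 0.657, -0.0, 0.001]
ft_force: [-7.9, -3.0, 9.3]
finger_gap: 0.0398
grasp_force: 59.9
```

```bash
cat > r2.py <<'E'
from h import *
a=[]
for i in range(6):
    arm.read_camera("top"); s=arm.read_state(); M=R.from_quat(s["orientation"]).as_matrix(); a.append([(M.T@s["moment"])[2],s["q"][5]+2.4709])
a=np.array(a);print(a.mean(0).round(4),a[:,0].round(3),(M.T@s["ft_force"]).round(1))
E
python3 r2.py
```

```text
[-0.4797  2.8792] [-0.47  -0.499 -0.451 -0.459 -0.464 -0.536] [-4.1 -7.4 -9.6]
```

Emit:
play_rows(steps=[{"xyz":[0,0,0.0001],"rotation":[0,0,0.08]},{"xyz":[0,0,0.0001],"rotation":[0,0,0.08]},{"xyz":[0,0,0],"rotation":[0,0,0]},{"xyz":[0,0,0],"rotation":[0,0,0]}])

```text
clock: 22.45
ee_pos: [0.5995, 0.2052, 0.1563]
orientation: [0.804, 0.595, -0.0, 0.001]
ft_force: [-9.1, -3.6, 9.9]
finger_gap: 0.0397
grasp_force: 59.9
```

```bash
python3 r2.py;python3 r2.py
```

```text
[-0.5718  3.039 ] [-0.575 -0.562 -0.583 -0.557 -0.605 -0.549] [ -5.1  -6.9 -10.8]
[-0.555  3.039] [-0.509 -0.586 -0.571 -0.56  -0.538 -0.566] [ -4.6  -7.1 -10.3]
```

Emit:
play_rows(steps=[{"xyz":[0,0,0.0001],"rotation":[0,0,0.08]},{"xyz":[0,0,0.0001],"rotation":[0,0,0.08]},{"xyz":[0,0,0.0001],"rotation":[0,0,0.06]},{"xyz":[0,0,0],"rotation":[0,0,0]},{"xyz":[0,0,0],"rotation":[0,0,0]}])

```text
clock: 23.55
ee_pos: [0.5995, 0.2053, 0.1561]
orientation: [0.864, 0.503, 0.0, 0.001]
ft_force: [-8.9, -3.0, 11.3]
finger_gap: 0.0393
grasp_force: 59.9
```

```bash
python3 r2.py;python3 r2.py
```

```text
[-0.6824  3.2588] [-0.658 -0.689 -0.648 -0.712 -0.696 -0.692] [ -7.7  -5.9 -11.2]
[-0.687   3.2588] [-0.662 -0.704 -0.678 -0.676 -0.675 -0.727] [ -6.9  -5.7 -11.7]
```

About 0.76 rad past the bite by both torque and angle. Letting go and lifting clear.

Emit:
play_rows(steps=[{"xyz":[0,0,0],"rotation":[0,0,0]},{"xyz":[0,0,0],"rotation":[0,0,0]},{"xyz":[0,0,0],"rotation":[0,0,0]},{"xyz":[0,0,0],"rotation":[0,0,0]},{"xyz":[0,0,-0.01],"rotation":[0,0,0]},{"xyz":[0,0,-0.03],"rotation":[0,0,0]},{"xyz":[0,0,-0.04],"rotation":[0,0,0]},{"xyz":[0,0,-0.03],"rotation":[0,0,0]},{"xyz":[0,0,0],"rotation":[0,0,0]}], hand=-1)

```text
clock: 25.05
ee_pos: [0.6011, 0.2059, 0.271]
orientation: [0.864, 0.503, 0.005, 0.002]
ft_force: [-0.1, 0.2, -0.0]
finger_gap: 0.0853
grasp_force: 0.0
```

Run:
```python
from h import *
a=cam("scene")
print(arm.read_state()["ft_force"])
i=a["image"][...,::-1]
cv2.imwrite("pics/end.png",cv2.resize(i[70:330,170:420],None,fx=2.3,fy=2.3,interpolation=cv2.INTER_CUBIC))
```

```text
[ 0.26695884  1.08325031 -0.27072019]
```

View pics/end.png

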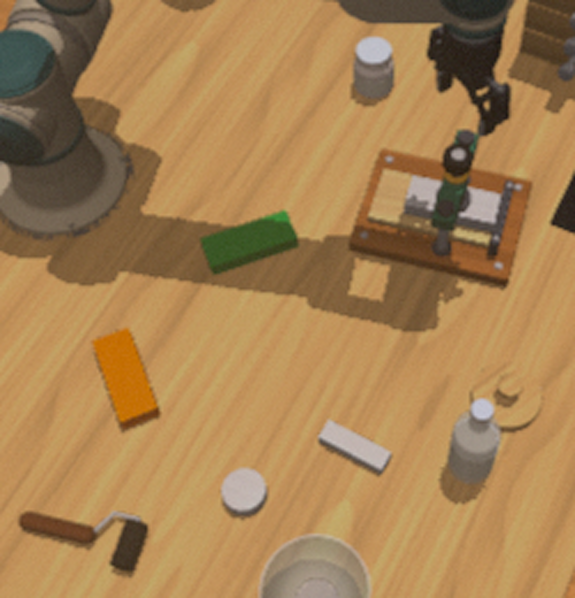

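The block sits home against the stop under the foot (crop about (455,205)). Everything else is unmoved and the gripper is clear.

```bash
python3 -c "
from plant import arm
print(arm.sign_off())"
```

```text
the job is handed in; nothing more can be done
None
```

The job is handed in: the block is home against the back stop and centred under the screw, and the knob is tightened to about 0.76 rad past the bite (an eighth turn is 0.785; torque and angle readings put it between 0.73 and 0.84), then let go with nothing else moved.

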